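# Wedge the black movement holder into the bench stand

## Task

Take the black movement holder off the green mat, set it down on the open end of the aluminium bench stand, and slide it narrow end first along the tapered dovetail way until it wedges tight, flat on the bed and about flush with the narrow end of the rails; then let go of it. Leave the white holder and the glass dome where they stand.

Things in the scene. Friction and masses are not known exactly. Their poses are not given: they have to be found in the camera images.
- black_holder_grip (a point): Black movement holder, 120 g, on the 3 mm green mat. Point: middle of its grip block (50 long in x, 36 wide in y, 26 to 58 above the underside), 44 above the underside. Below, a narrow neck and a dovetail foot 60 long, 14 high, underside 42 wide at the rear, 30 at the front. x: to the foot's narrow front, which goes first; z up. Grip across y at this point or higher, so fingertips clear the rails.
- way_home (a point): Where the centre of the wedged holder's underside ends up (grip point 44 above, x axes in line), on the bed of the fixed aluminium stand, bed 18 above the worktop. x: sliding direction, mouth to narrow end; z up. Rails end at x +30, flush with the wedged foot's front. No end stop: it glides freely, then wedges; a 5 to 20 N push makes it tight, within 2 mm or so of here, and it stays.
- way_mouth (a point): Middle of the way's wide mouth on the bed surface, 85 mm before home; same axes. From here two dark steel rails, 14.5 high, run to x +115, undercut 15 degrees, closing in 6 degrees each; gap at the mouth 54 at the bed, 46 at the rail tops. Before it (x -70 to 0) a flat bare apron 96 wide: set the foot down here, its centre about 30 before the mouth. Near home the undercut bars entry from above.
- white_holder_grip (a point): White movement holder, same shape as the black one, also on the green mat: not to be used or moved. Point: middle of its grip block, 44 mm above its underside; x to the narrow end of its foot, z up.
- dome_mid (a point): Clear glass dome with a knob on top, 90 mm in diameter, 89 mm high, on the worktop: leave it alone. Point: on its axis, 40 mm above the worktop.
There are look-alikes about, which are no part of the job. Leave any pink look-alike of the part that bears black_holder_grip alone.

How it is judged:
By the outcome, as a careful person would: the job done as asked, in the order asked, and still so for the second after the job is handed in, with the robot touching nothing.
It also fails if it takes over 38 s, if anything falls off the work surface, if the arm or the gripper's body presses on something with over 40 N, if the wrist force passes 120 N, or if a joint passes its speed limit or range.

## Robot

A 6-joint arm with a two-finger parallel gripper is mounted at the origin on the work surface. World frame = base frame: x ahead of the robot, y to its left, z up, the work surface at z = 0. Lengths are in mm, angles in degrees, forces in N, time in s.
With the tool pointing down it reaches from about 350 to 850 mm from the base axis. Payload 8.1 kg.
Tool frame: the origin (TCP) lies midway between the tips of the shut fingers; the grasp point (between the pads) lies 19 mm behind it (r.grasp_offset is the distance from the TCP to the grasp point, in mm); z points along the fingers, x is the direction in which the jaws open and shut, and the axes are right-handed (so a half turn about z gives the same grasp; the last joint's range is limited). The gripper opens to 85 mm and grips with 20 to 120 N. Pads are 22 mm wide; open, the fingers measure 114 mm over their backs; the gripper's body (76 mm by 85 mm) begins 54 mm behind the grasp point. The pads swing forward as they close: fully open they stand 13 mm farther back than shut.
Start: joints at [-80.523, 7.471, 85.268, -0, 87.261, -4.893], TCP at [148.928, -581.228, 231.292] pointing down, gripper open.
Joint ranges: [-169.43, 169.43], [-51.17, 129.36], [1.28, 143.12], [-76.62, 256.62], [0, 156.53], [-152.29, 152.29]. Speed limits (degrees/s): [136.94, 136.94, 159.86, 180, 180, 180].

## Interface

Orientations are given as [roll, pitch, yaw] about the fixed x, y, z axes, in that order (R = Rz(yaw) Ry(pitch) Rx(roll)).
In Python, from bench import r, optics, hand_in gives the robot as it stands.
- The arm moves only by the shell command python3 -m pendant 'ROWS' [FORCE]. ROWS is JSON, a list of rows, each a list of 5 numbers: the opening, from 0 (shut) to 1 (fully open), then the shift along the tool's x, y, z in mm, then the turn about the tool's z in degrees. A call has 1 to 10 rows; each row shifts and turns the commanded pose from where the row before left it, along the tool's axes as they then stand; what a row does not reach is not made up. A row lasts 1/10 s, in which the tool goes at most 50 mm and 8.59 degrees, less where a joint would pass 70% of its speed; a pose out of reach is approached as far as the arm can. A call with a gripper value outside its range is refused whole. The fingers move at their own pace and stop on an object; FORCE is the grip in N (left out, the last holds). Time passes only in rows, so rows that do not move let the fingers close. It gives the time, the measured TCP pose, the force and the opening at its end, in the units of the state.
- r.sense(): the state, without advancing time (a new reading comes with each control period).
- optics.snapshot(name): name is "side" or "top"; returns (picture, depth): 420x560x3 uint8, blue, green, red; 420x560 float32, mm along the optical axis (not along the pixel's ray), 0 where there is no reading.
- optics.camera_params(name): a dict with "camera_matrix" (3x3 intrinsics, pixels), "k1" (the pictures are not rectified: a ray, as slopes to the right and down, at radius r is drawn at 1 + k1 r^2 times it, then the intrinsics apply), "eye" and "orientation" of the camera in the world. Camera axes: x right, y down, z forward; pixel columns grow to the right and rows downward; lengths in mm; the calibration is good to about 2 mm. A picture is of the moment at which its call begins. camera_params takes no time and is no camera call.
- hand_in(): hands the job in, once; it reports no verdict.
Trained networks look in the newest picture that a camera, given by its name, has taken for a name from the list of things; names that differ only in an ending like _2 or _b are one class to them, and where a whole thing is asked for, a point or a joint stands for the part that bears it (a point fixed in the world has none). Each returns a list of dicts, best first, with "score" (0 to 1); they miss things now and then, are a little off and sometimes report something else, mostly with a low value. They report only what shows in the picture. A call takes as long as a camera call. They do not tell look-alikes from the thing itself.
- optics.search_frame(camera, query): "at" ([x, y, z] in mm, in world coordinates, good to about 4 mm: the middle of the surface that is visible of it).
The state is a dict: "time": time; "joint_pos": joint angles; "qd": joint speeds; "joint_efforts": joint torques, N m; "tool_pos": TCP position; "tcp_rot": TCP orientation; "ft_force": force on the tool from outside, world axes, zero at the start; "wrist_torque": the same for the moment, N m; "finger_gap": finger opening in mm.
Only numpy, scipy, OpenCV 4.12 (cv2) and the standard library are available. Lean on these libraries where they do the work, as an engineer would, in place of code of your own. Each camera call takes 0.05 s, during which the arm holds its last target. There are 200 camera calls.

## Working session

There is one attempt and no reset: what is moved stays moved. The work goes in short steps, Python scripts to look and compute and a shell command to move; the robot and the scene stay as the last step left them, time stands still between calls to the robot, and variables do not carry over. Pictures are saved under pics/ and viewed, about 8 in all and at most 12, crops included, and the job is handed in when it is done.

```bash
ls; mkdir -p pics; python3 - <<'E'
from bench import r, optics
import cv2, numpy as np
np.set_printoptions(precision=2,suppress=True)
for n in ("side","top"):
    p,d=optics.snapshot(n); cv2.imwrite(f"pics/{n}0.png",p); np.save(f"{n}0.npy",d)
    print(n,optics.camera_params(n))
    for q in ("black_holder_grip","white_holder_grip","way_home","way_mouth","dome_mid"):
        try: print(q,[(np.round(h["at"]),round(h["score"],2)) for h in optics.search_frame(n,q)])
        except Exception as e: print(q,e)
print(r.sense())
E
```

```text
pics
side {'camera_matrix': array([[433.79,   0.  , 273.04],
       [  0.  , 433.79, 201.75],
       [  0.  ,   0.  ,   1.  ]]), 'k1': 0.005868665985842902, 'eye': array([ 320.91, -800.75,  528.3 ]), 'orientation': array([-121.51,   -1.14,  -17.88])}
black_holder_grip [(array([ 495., -135.,   43.]), 0.7), (array([352.,  45.,  37.]), 0.7)]
white_holder_grip [(array([ 459., -316.,   50.]), 0.93), (array([ 494., -134.,   40.]), 0.68)]
way_home [(array([516., 161.,  18.]), 0.58)]
way_mouth [(array([513., 160.,  19.]), 0.89)]
dome_mid [(array([ 714., -117.,   45.]), 0.93)]
top {'camera_matrix': array([[382.84,   0.  , 272.11],
       [  0.  , 382.84, 208.86],
       [  0.  ,   0.  ,   1.  ]]), 'k1': -0.07646992485583838, 'eye': array([451.87, -33.83, 735.31]), 'orientation': array([-172.22,   -0.73,  -91.52])}
black_holder_grip [(array([356.,  48.,  53.]), 0.78), (array([ 489., -111.,   61.]), 0.55)]
white_holder_grip [(array([ 464., -286.,   64.]), 0.6)]
way_home [(array([515., 183.,  17.]), 0.64)]
way_mouth [(array([516., 180.,  16.]), 0.69)]
dome_mid [(array([715., -91.,  57.]), 0.91), (array([517., 180.,  15.]), 0.53)]
{'time': 0.6, 'joint_pos': array([-80.52,   7.47,  85.27,   0.  ,  87.26,  -4.89]), 'qd': array([-0.05, -0.02, -0.07, -0.08,  0.02,  0.01]), 'joint_efforts': array([  0.  , -56.9 , -50.06,  -0.  ,   0.  ,   0.  ]), 'tool_pos': array([ 148.92, -581.23,  231.31]), 'tcp_rot': array([-180.  ,   -0.  ,  -75.63]), 'ft_force': array([-0.47,  0.25,  0.37]), 'wrist_torque': array([ 0.01, -0.04, -0.05]), 'finger_gap': 85.163213338372}
```

View pics/top0.png

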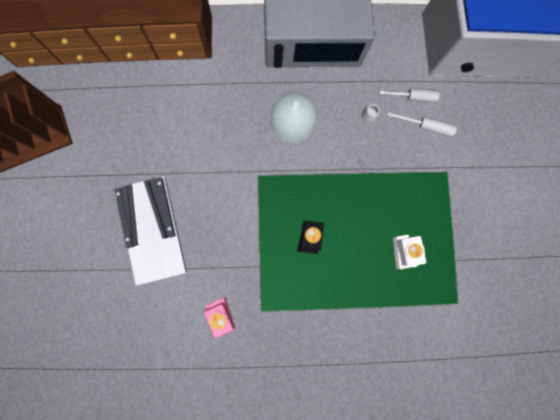

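View pics/side0.png

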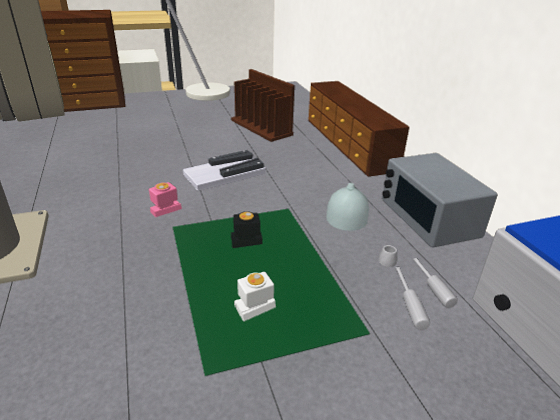

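The top view shows the black holder at (312,237), white at (410,252), pink at (220,320), and the stand at (150,230) with its apron at the bottom. The two views disagree by about 20 mm in y, so I'll check that with my own projection using the mat corners.

```bash
cat > h.py <<'E'
import numpy as np, cv2
from scipy.spatial.transform import Rotation as Ro
from bench import r, optics
np.set_printoptions(precision=1,suppress=True)
def cam(n):
    c=optics.camera_params(n); return c["camera_matrix"],c["k1"],np.array(c["eye"]),Ro.from_euler("xyz",c["orientation"],degrees=True).as_matrix()
def proj(n,P):
    K,k,e,R=cam(n); q=(np.atleast_2d(P)-e)@R; s=q[:,:2]/q[:,2:]; s=s*(1+k*(s**2).sum(1,keepdims=True)); return s*K[0,0]+K[:2,2]
def ray(n,uv):
    K,k,e,R=cam(n); d=(np.atleast_2d(uv)-K[:2,2])/K[0,0]; s=d.copy()
    for _ in range(10): s=d/(1+k*(s**2).sum(1,keepdims=True))
    return e,np.c_[s,np.ones(len(s))]@R.T
def onz(n,uv,z):
    e,d=ray(n,uv); return e+d*((z-e[2])/d[:,2:])
def ondepth(n,uv,D):
    e,d=ray(n,uv); return e+d*np.array([[D[int(round(v)),int(round(u))]] for u,v in np.atleast_2d(uv)])
def tri(a,b):
    e1,d1=ray("top",a); e2,d2=ray("side",b); o=[]
    for x,y in zip(d1,d2):
        t=np.linalg.lstsq(np.c_[x,-y],e2-e1,rcond=None)[0]; p,q=e1+t[0]*x,e2+t[1]*y; o.append(np.r_[(p+q)/2,np.linalg.norm(p-q)])
    return np.array(o)
def ortho(n,img,c,z,half,s):  # metric picture at height z; up=+x, left=+y
    g=np.arange(-half,half,1/s); X,Y=np.meshgrid(g,g); P=np.c_[(c[0]-Y).ravel(),(c[1]-X).ravel(),np.full(X.size,z)]
    m=proj(n,P).astype(np.float32).reshape(*X.shape,2); return cv2.remap(img,m[...,0],m[...,1],cv2.INTER_CUBIC)
E
python3 - <<'E'
from h import *
T=cv2.imread("pics/top0.png");S=cv2.imread("pics/side0.png");dt=np.load("top0.npy");ds=np.load("side0.npy")
# mat corners: back-left, back-right, front-right, front-left (top picture)
t=[(259,177),(447,173),(457,302),(262,310)]; s=[(290,211),(361,332),(207,361),(175,222)]
print(onz("top",t,3));print(onz("side",s,3));print(tri(t,s))
print("dep",ondepth("top",[(350,200),(280,280),(155,265),(300,350)],dt),ondepth("side",[(300,260),(200,280),(205,179),(130,250)],ds))
def crop(I,u0,v0,w,h,f): return cv2.resize(I[v0:v0+h,u0:u0+w],None,fx=f,fy=f,interpolation=cv2.INTER_CUBIC)
a=crop(S,215,200,75,60,5); b=crop(S,175,140,100,50,4); c=crop(T,280,205,75,60,5); d=crop(T,105,165,100,130,4)
W=np.zeros((600,800,3),np.uint8)
for im,x,y in((a,0,0),(c,0,300),(b,400,0),(cv2.resize(d,(300,390)),400,205)): 
    W[y:y+im.shape[0],x:x+im.shape[1]]=im[:600-y,:800-x]
cv2.imwrite("pics/w1.png",np.clip(W*1.5,0,255).astype(np.uint8))
E
```

```text
[[ 615.1  -21.8    3. ]
 [ 615.4 -397.9    3. ]
 [ 362.  -396.6    3. ]
 [ 361.   -21.8    3. ]]
[[ 618.5  -36.7    3. ]
 [ 606.7 -397.     3. ]
 [ 367.3 -380.6    3. ]
 [ 367.3   -9.3    3. ]]
[[ 620.6  -22.4   -7.     6.6]
 [ 611.5 -396.5    2.5    8.2]
 [ 364.9 -390.5   15.7    2.7]
 [ 364.3  -22.2   12.1    4.4]]
dep [[ 565.3 -198.     2.7]
 [ 415.8  -57.     4.4]
 [ 449.5  176.    16. ]
 [ 285.   -90.8    0.5]] [[ 578.5 -203.9    2.5]
 [ 387.  -206.7    3.4]
 [ 459.   136.6   17.5]
 [ 271.9  -77.2   -0.7]]
```

View pics/w1.png

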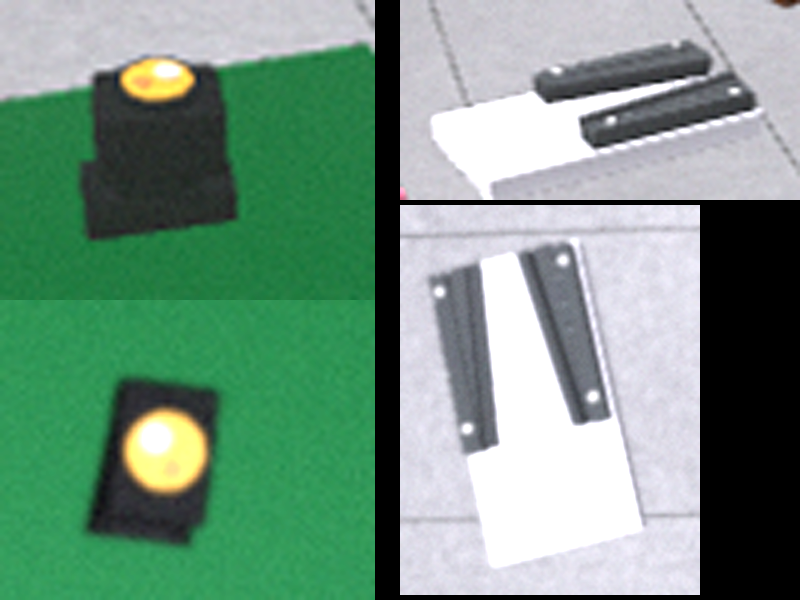

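The mat corners from the top view form a clean 375×254 rectangle. My eyeballed side corners were imprecise. The stand's apron faces the robot, so the way runs toward +x and slightly +y. Next I'll fit models of the holder and stand in both views.

```bash
cat > fit.py <<'E'
from h import *
from scipy.optimize import minimize
def frame(x,y,z,yaw):
    c,s=np.cos(np.radians(yaw)),np.sin(np.radians(yaw)); R=np.array([[c,-s,0],[s,c,0],[0,0,1]])
    return lambda P: np.array(P,float)@R.T+[x,y,z]
def box(x0,x1,y0,y1,z0,z1): return [(a,b,c) for a in(x0,x1) for b in(y0,y1) for c in(z0,z1)]
foot=[(-30,s*21,0) for s in(1,-1)]+[(30,s*15,0) for s in(1,-1)]+[(-30,s*17.2,14) for s in(1,-1)]+[(30,s*11.2,14) for s in(1,-1)]
holder=[(1,foot),(1,box(-25,25,-18,18,26,58)),(1,box(-22,22,-9,9,10,28))]
def stand(o0,o1):
    L=[(1,box(-70,115,-48,48,-18,0))]; e=115*np.tan(np.radians(6))
    for s in(1,-1): L.append((2,[(x,s*y,z) for x,i,o in((0,0,o0),(115,e,o1)) for y,z in((27-i,0),(23-i,14.5),(o,0),(o,14.5))]))
    return L
def render(n,parts,f,win,ss=4):
    u0,v0,w,h=win; I=np.zeros((h*ss,w*ss),np.uint8)
    for l,P in parts:
        q=((proj(n,f(P))-[u0,v0]+.5)*ss*16).astype(np.int32)
        cv2.fillConvexPoly(I,cv2.convexHull(q),int(l),shift=4)
    return [cv2.resize((I==l).astype(np.float32),(w,h),interpolation=cv2.INTER_AREA) for l in(1,2)]
def cost(views,parts,f):
    return sum(sum(np.abs(m-t).sum() for m,t in zip(render(n,parts,f,win),M)) for n,win,M in views)
def nm(fun,x0,d):
    S=np.vstack([x0]+[np.array(x0)+np.eye(len(x0))[i]*d[i] for i in range(len(x0))])
    return minimize(fun,x0,method="Nelder-Mead",options=dict(initial_simplex=S,xatol=.05,fatol=.05,maxiter=400))
E
python3 - <<'E'
from fit import *
T=cv2.imread("pics/top0.png").astype(float);S=cv2.imread("pics/side0.png").astype(float)
def hm(n,I,win):
    u,v,w,h=win; C=I[v:v+h,u:u+w]; b,g,r_=C[...,0],C[...,1],C[...,2]
    m=((C.max(2)<50)&(g<1.5*r_+8))|((r_>1.5*b)&(r_>g)&(r_>80)|(C.min(2)>170))
    m=cv2.morphologyEx(m.astype(np.uint8),cv2.MORPH_CLOSE,np.ones((3,3))).astype(np.float32); return n,win,[m,0*m]
def sm(n,I,win):
    u,v,w,h=win; C=I[v:v+h,u:u+w]; d=C.max(2)<80; wh=C.min(2)>165
    return n,win,[wh.astype(np.float32),d.astype(np.float32)]
V=[hm("top",T,(285,208,55,55)),hm("side",S,(220,200,55,55))]
W=[sm("top",T,(105,165,95,130)),sm("side",S,(178,145,93,45))]
print([v[2][0].sum() for v in V],[m.sum() for v in W for m in v[2]])
for nm_,vs in(("both",V),("top",V[:1]),("side",V[1:])):
    for y0 in(-10,170,):
        q=min((nm(lambda p:cost(vs,holder,frame(p[0],p[1],3,p[2])),[490,-112,y0+k],[6,6,8]) for k in(-12,0,12)),key=lambda q:q.fun); print("holder",nm_,q.x,q.fun)
for nm_,vs in(("both",W),("top",W[:1]),("side",W[1:])):
    q=min((nm(lambda p:cost(vs,stand(p[3],p[4]),frame(p[0],p[1],18,p[2])),[500,178,a,45,35],[10,10,4,-3,3]) for a in(10,14)),key=lambda q:q.fun); print("mouth",nm_,q.x,q.fun)
def masks(v): 
    return v
rows=[]
for v,p,f in((V[0],holder,None),(V[1],holder,None)):
    rows.append(cv2.resize((v[2][0]*255).astype(np.uint8),None,fx=5,fy=5))
for v in W: rows.append(cv2.resize(((v[2][0]*255)+(v[2][1]*120)).astype(np.uint8),None,fx=2,fy=2))
print([x.shape for x in rows]); O=np.zeros((275,1000),np.uint8);x=0
for i in rows: O[:i.shape[0],x:x+i.shape[1]]=i; x+=i.shape[1]+2
cv2.imwrite("pics/m.png",cv2.resize(O,None,fx=.8,fy=.8))
E
```

```text
[np.float32(627.0), np.float32(900.0)] [np.float32(3171.0), np.float32(658.0), np.float32(715.0), np.float32(638.0)]
holder both [ 496.1 -115.3  -11.9] 191.4375Traceback (most recent call last):
  File "<stdin>", line 15, in <module>
  File "<stdin>", line 15, in <genexpr>
  File "fit.py", line 23, in nm
    return minimize(fun,x0,method="Nelder-Mead",options=dict(initial_simplex=S,xatol=.05,fatol=.05,maxiter=400))
    res = _minimize_neldermead(fun, x0, args, callback, bounds=bounds,
                               **options)
    fxe = func(xe)
    fx = function(np.copy(x), *(wrapper_args + args))
  File "<stdin>", line 15, in <lambda>
  File "fit.py", line 20, in cost
    return sum(sum(np.abs(m-t).sum() for m,t in zip(render(n,parts,f,win),M)) for n,win,M in views)
  File "fit.py", line 20, in <genexpr>
    return sum(sum(np.abs(m-t).sum() for m,t in zip(render(n,parts,f,win),M)) for n,win,M in views)
                                                    ~~~~~~^^^^^^^^^^^^^^^
  File "fit.py", line 16, in render
    q=((proj(n,f(P))-[u0,v0]+.5)*ss*16).astype(np.int32)
        ~~~~^^^^^^^^
  File "h.py", line 8, in proj
    K,k,e,R=cam(n); q=(np.atleast_2d(P)-e)@R; s=q[:,:2]/q[:,2:]; s=s*(1+k*(s**2).sum(1,keepdims=True)); return s*K[0,0]+K[:2,2]
            ~~~^^^
  File "h.py", line 6, in cam
    c=optics.camera_params(n); return c["camera_matrix"],c["k1"],np.array(c["eye"]),Ro.from_euler("xyz",c["orientation"],degrees=True).as_matrix()
ValueError: time passes only in moves, steps and waits
```

```bash
sed -i 's/^def cam(n):/from functools import lru_cache\n@lru_cache(None)\ndef cam(n):/' h.py
cat > run.py <<'E'
from fit import *
T=cv2.imread("pics/top0.png").astype(float);S=cv2.imread("pics/side0.png").astype(float)
def hm(n,I,win):
    u,v,w,h=win; C=I[v:v+h,u:u+w]; b,g,r_=C[...,0],C[...,1],C[...,2]
    m=((C.max(2)<50)&(g<1.5*r_+8))|((r_>1.5*b)&(r_>g)&(r_>80)|(C.min(2)>170))
    m=cv2.morphologyEx(m.astype(np.uint8),cv2.MORPH_CLOSE,np.ones((3,3))).astype(np.float32); return n,win,[m,0*m]
def sm(n,I,win):
    u,v,w,h=win; C=I[v:v+h,u:u+w]; d=C.max(2)<80; wh=C.min(2)>165
    return n,win,[wh.astype(np.float32),d.astype(np.float32)]
V=[hm("top",T,(285,208,55,55)),hm("side",S,(220,200,55,55))]
W=[sm("top",T,(105,165,95,130)),sm("side",S,(178,145,93,45))]
B={}
for nm_,vs in(("both",V),("top",V[:1]),("side",V[1:])):
    for y0 in(-10,170,):
        q=min((nm(lambda p:cost(vs,holder,frame(p[0],p[1],3,p[2])),[490,-112,y0+k],[6,6,8]) for k in(-12,0,12)),key=lambda q:q.fun); print("holder",nm_,q.x,q.fun)
        if nm_ not in B or q.fun<B[nm_].fun:B[nm_]=q
for nm_,vs in(("both",W),("top",W[:1]),("side",W[1:])):
    q=min((nm(lambda p:cost(vs,stand(p[3],p[4]),frame(p[0],p[1],18,p[2])),[500,178,a,45,35],[10,10,4,-3,3]) for a in(10,14)),key=lambda q:q.fun); print("mouth",nm_,q.x,q.fun); B["w"+nm_]=q
O=np.zeros((420,800,3),np.uint8);x=0
for v,k,g in((V[0],"both",4),(V[1],"both",4),(W[0],"wboth",2),(W[1],"wboth",2)):
    p=B[k].x; m=render(v[0],holder if k=="both" else stand(p[3],p[4]),frame(p[0],p[1],3 if k=="both" else 18,p[2]),v[1])
    im=np.dstack([v[2][0]*255,v[2][1]*255,m[0]*255+m[1]*120]).clip(0,255).astype(np.uint8); im=cv2.resize(im,None,fx=g,fy=g,interpolation=0)
    O[:im.shape[0],x:x+im.shape[1]]=im[:, :800-x]; x+=im.shape[1]+2
cv2.imwrite("pics/m.png",O)
E
python3 run.py
```

```text
holder both [ 496.1 -115.3  -11.9] 191.4375
holder both [ 495.9 -114.3  168.8] 224.0625
holder top [ 495.2 -113.8   -9.4] 110.0625
holder top [ 494.2 -115.5  160.6] 108.625
holder side [ 496.2 -115.5  -12.3] 76.75
holder side [ 495.9 -116.5  167.8] 96.0625
mouth both [492.1 182.3  11.1  45.5  39. ] 2525.5625
mouth top [492.7 182.3  12.   43.7  42. ] 1694.1875
mouth side [493.3 177.4  11.8  44.5  38.9] 680.1875
```

View pics/m.png

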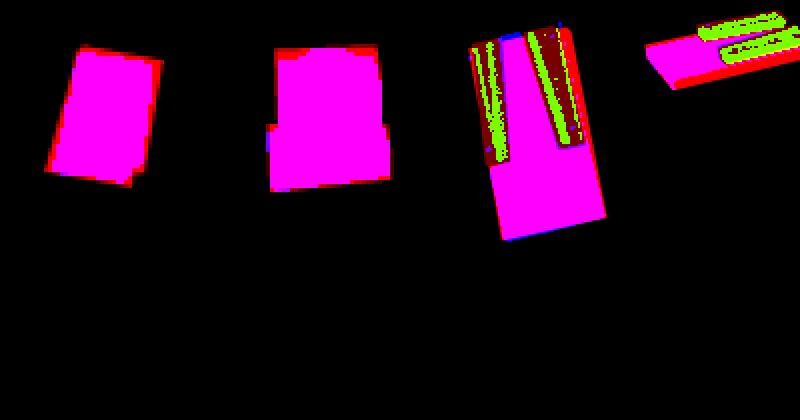

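```bash
python3 - <<'E'
import re
s=open("run.py").read()
i=s.index("def hm"); j=s.index("V=[")
s=s[:i]+'''def hm(n,I,win):
    u,v,w,h=win; C=I[v:v+h,u:u+w]; b,g,r_=C[...,0],C[...,1],C[...,2]
    e=g-np.maximum(b,r_); M=np.percentile(e,75) if n=="top" else np.median(e[-12:]); m=np.clip(1-e/M,0,1)
    grey=(C.min(2)>60)&(r_<1.35*b); hi=cv2.dilate(((r_>1.5*b)&(r_>80)).astype(np.uint8),np.ones((5,5)))>0
    m[grey&~hi]=0; m[hi]=1; print(n,M,m.sum()); return n,win,[m.astype(np.float32),0*m.astype(np.float32)]
def sm(n,I,win):
    u,v,w,h=win; C=I[v:v+h,u:u+w]; Y=C.mean(2); print(n,np.percentile(Y,[5,20,40,60,80,95]))
    d=cv2.morphologyEx((Y<88).astype(np.uint8),cv2.MORPH_CLOSE,np.ones((3,3))); wh=(Y>165)&(d==0)
    return n,win,[wh.astype(np.float32),d.astype(np.float32)]
'''+s[j:]
open("run.py","w").write(s)
f=open("fit.py").read()
f=f.replace("L=[(1,box(-70,115,-48,48,-18,0))]","L=[(3,box(-70,115,-48,48,-18,0)),(1,[(a,b,0) for a in(-70,115) for b in(-48,48)])]")
open("fit.py","w").write(f)
E
python3 run.py
```

```text
top 43.0 748.0930232558139
side 39.0 970.4615384615386
top [ 74.  140.  149.7 153.7 237.7 242.7]
side [ 45.  113.9 133.  136.3 141.7 222. ]
holder both [ 496.1 -114.9  -10. ] 245.0189666748047
holder both [ 495.8 -114.4  168.5] 295.06396484375
holder top [ 495.2 -115.1   -9.2] 105.7354736328125
holder top [ 494.5 -115.2  162.1] 123.43022918701172
holder side [ 496.5 -114.3  -10.1] 131.6009521484375
holder side [ 496.4 -113.3  169.9] 153.51602172851562
mouth both [492.1 181.7  12.5  47.2  42. ] 1150.5
mouth top [492.2 181.9  12.6  44.1  43.5] 673.5
mouth side [492.2 175.9  12.8  43.5  41.7] 234.3125
```

View pics/m.png

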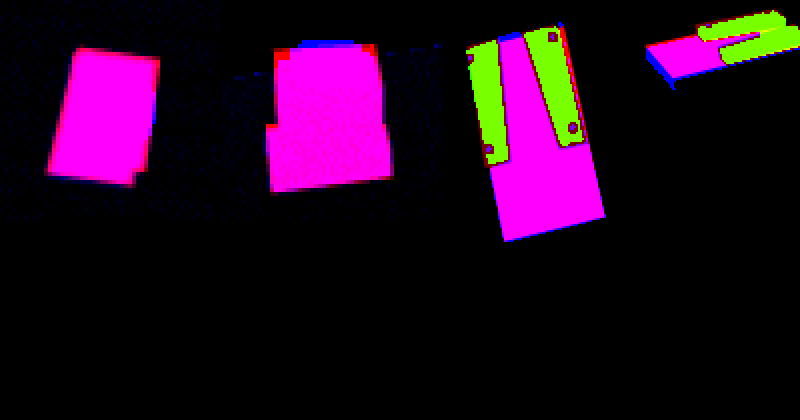

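Both views agree that the holder is at about (496,−115), yaw −10, with its narrow end towards +x. The mouth is at about (492,181.5), yaw 12.6. Moving over the holder now.

```bash
python3 -m pendant '[[1,-26,-32,0,0],[1,-26,-32,0,0],[1,-26,-32,0,0],[1,-26,-32,0,0],[1,-26,-32,0,0],[1,-26,-32,0,0],[1,-26,-32,0,0],[1,-26,-32,0,0],[1,-26,-32,0,0],[1,-26,-32,0,0]]' 30; python3 -m pendant '[[1,-26,-32,20,0],[1,-26,-32,20,0],[1,-26,-32,20,0],[1,-26,-32,20,0],[1,0,0,10,6.1],[1,0,0,5,6.1],[1,0,0,0,6.1],[1,0,0,0,6.1],[1,0,0,0,0]]'
```

```text
time: 1.6
tool_pos: [395.2, -248.5, 231.6]
tcp_rot: [-180.0, -0.0, -75.6]
ft_force: [1.1, -1.2, -0.7]
finger_gap: 85.4
time: 2.5
tool_pos: [492.6, -117.4, 136.3]
tcp_rot: [-180.0, -0.0, -100.1]
ft_force: [0.8, -0.7, -0.5]
finger_gap: 85.2
```

```bash
python3 -m pendant '[[1,-3,-3,28,0],[1,0,0,30,0],[1,0,0,30,0],[1,0,0,20,0],[1,0,0,0,0],[0,0,0,0,0],[0,0,0,0,0],[0,0,0,0,0],[0,0,0,0,0],[0,0,0,0,0]]' 40; python3 - <<'E'
from h import *
p,d=optics.snapshot("side"); cv2.imwrite("pics/side1.png",p); np.save("side1.npy",d)
cv2.imwrite("pics/g1.png",cv2.resize(p[140:300,170:350],None,fx=3.3,fy=3.3,interpolation=cv2.INTER_CUBIC)); print(r.sense()["finger_gap"],r.sense()["tool_pos"],r.sense()["tcp_rot"],r.sense()["ft_force"])
E
```

```text
time: 3.5
tool_pos: [497.3, -115.5, 29.9]
tcp_rot: [-179.8, -0.0, -100.0]
ft_force: [-0.9, -0.6, 6.9]
finger_gap: 35.5
35.47300832787033 [ 497.3 -115.4   30. ] [-179.8   -0.  -100. ] [-1.7 -0.1  7.9]
```

View pics/g1.png

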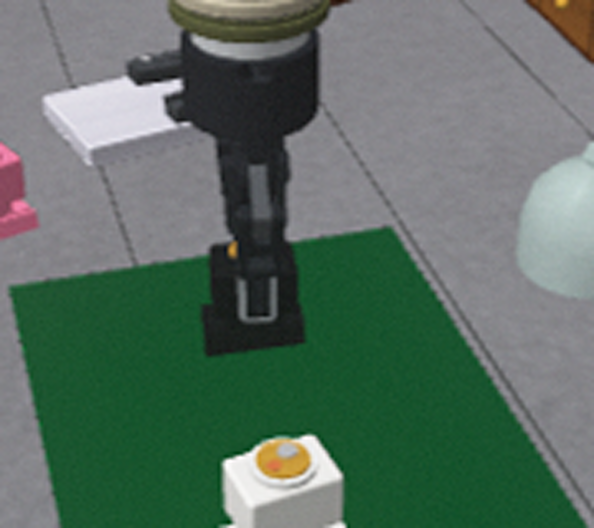

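Gripped: the gap is 35.5 and one finger shows at mid-block. The foot is unoccluded at crop (205–305, 305–350). Next: lift, carry across and turn.

```bash
python3 -m pendant '[[0,0,0,-20,0],[0,0,0,-30,0],[0,0,0,-20,0],[0,-15,5,0,0],[0,-30,9,0,0],[0,-35,11,0,0],[0,-35,11,0,0],[0,-35,11,0,0],[0,-35,11,0,0],[0,-35,11,0,0]]' ; python3 -m pendant '[[0,-30,9,0,0],[0,-20,6,0,0],[0,-9,2,0,-5],[0,0,0,0,-6],[0,0,0,5,-6],[0,0,0,5,-5.6],[0,0,0,5,0],[0,0,0,0,0]]'; python3 - <<'E'
from h import *
p,d=optics.snapshot("side"); q,_=optics.snapshot("top"); cv2.imwrite("pics/side2.png",p);cv2.imwrite("pics/top2.png",q)
f=lambda I:cv2.resize(I,None,fx=3.3,fy=3.3,interpolation=cv2.INTER_CUBIC)
cv2.imwrite("pics/g2.png",np.hstack([f(p[80:240,150:270]),f(q[150:310,90:210])])); s=r.sense(); print(s["tool_pos"],s["tcp_rot"],s["ft_force"],s["wrist_torque"],s["finger_gap"])
E
```

```text
time: 4.55
tool_pos: [464.8, 115.7, 97.1]
tcp_rot: [179.9, -0.0, -100.0]
ft_force: [0.1, 0.6, -1.9]
finger_gap: 35.4
time: 5.35
tool_pos: [458.4, 174.8, 81.6]
tcp_rot: [179.8, 0.0, -77.6]
ft_force: [-0.4, -0.9, -1.0]
finger_gap: 35.2
[459.4 174.8  82.8] [179.9   0.  -77.6] [-0.3 -0.4 -2.4] [-0.   0.   0.1] 35.17150877273284
```

View pics/g2.png

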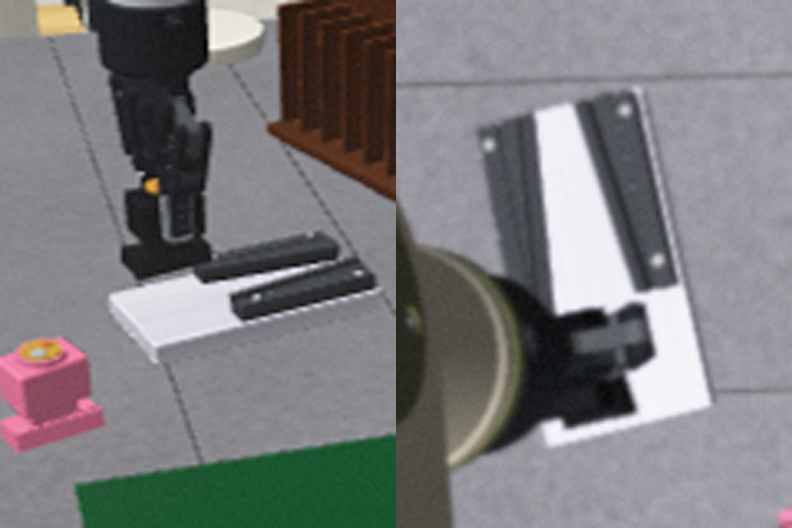

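```bash
python3 -m pendant '[[0,0,0,15,0],[0,0,0,12,0],[0,0,0,6,0],[0,0,0,2,0],[0,0,0,0,0],[0,0,0,0,0]]'; python3 - <<'E'
s=open("run.py").read()
i=s.index("for nm_,vs in((\"both\",V)"); j=s.index("for nm_,vs in((\"both\",W)")
k=s.index("O=np")
s=s[:i]+s[j:k]
f=open("fit.py").read().replace("(1,[(a,b,0) for a in(-70,115) for b in(-48,48)])","(1,[(a,b,0) for a in(-70,115) for b in(-48,48)]),(1,[(-70,b,c) for b in(-48,48) for c in(-18,0)])")
open("fit2.py","w").write(f); exec(s.replace("from fit ","from fit2 ").replace("(\"top\",W[:1]),",""))
from h import r
s=r.sense(); print(s["tool_pos"],s["ft_force"])
E
```

```text
time: 6.05
tool_pos: [460.3, 174.8, 48.8]
tcp_rot: [-180.0, 0.0, -77.4]
ft_force: [0.2, -0.1, -1.4]
finger_gap: 35.5
top 43.0 748.0930232558139
side 39.0 970.4615384615386
top [ 74.  140.  149.7 153.7 237.7 242.7]
side [ 45.  113.9 133.  136.3 141.7 222. ]
mouth both [492.6 181.9  12.4  47.4  40.1] 1118.1875
mouth side [493.2 176.2  12.7  44.3  40. ] 179.1875
[460.3 174.8  48.8] [ 0.2 -0.1 -1.4]
```

```bash
python3 -m pendant '[[0,0,0,1.5,0],[0,0,0,1,0],[0,0,0,0,0],[0,0,0,0,0]]';  python3 -m pendant '[[0,0,0,1,0],[0,0,0,0,0],[0,0,0,0,0]]'
```

```text
time: 6.45
tool_pos: [460.0, 174.7, 45.9]
tcp_rot: [-180.0, 0.0, -77.4]
ft_force: [0.2, 0.2, -2.1]
finger_gap: 35.0
time: 6.75
tool_pos: [460.2, 174.8, 45.0]
tcp_rot: [-180.0, 0.0, -77.4]
ft_force: [-0.3, 0.4, 0.7]
finger_gap: 35.4
```

```bash
python3 -m pendant '[[0,0,-5,0.5,0],[0,0,-10,0,0],[0,0,-10,0,0],[0,0,-10,0,0],[0,0,-5,0,0],[0,0,0,0,0]]';  python3 -m pendant '[[0,0,-8,0,0],[0,0,-8,0,0],[0,0,-8,0,0],[0,0,-4,0,0],[0,0,0,0,0]]'
```

```text
time: 7.35
tool_pos: [500.3, 183.7, 45.0]
tcp_rot: [-179.9, 0.0, -77.4]
ft_force: [1.8, -0.2, 3.1]
finger_gap: 35.7
time: 7.85
tool_pos: [527.0, 189.7, 44.9]
tcp_rot: [-179.9, 0.0, -77.4]
ft_force: [0.0, -0.2, 4.7]
finger_gap: 35.6
```

```bash
python3 -m pendant '[[0,0,-6,0,0],[0,0,-6,0,0],[0,0,-4,0,0],[0,0,0,0,0]]';  python3 -m pendant '[[0,0,-4,0,0],[0,0,-4,0,0],[0,0,-2,0,0],[0,0,0,0,0]]'; python3 - <<'E'
from h import *
p,d=optics.snapshot("side"); q,_=optics.snapshot("top"); cv2.imwrite("pics/side3.png",p);cv2.imwrite("pics/top3.png",q)
f=lambda I:cv2.resize(I,None,fx=4,fy=4,interpolation=cv2.INTER_CUBIC)
cv2.imwrite("pics/g3.png",np.hstack([f(p[100:220,170:270]),f(q[160:280,100:200])])); s=r.sense(); print(s["tool_pos"],s["tcp_rot"],s["ft_force"],s["wrist_torque"],s["finger_gap"])
E
```

```text
time: 8.25
tool_pos: [542.5, 193.2, 45.0]
tcp_rot: [-180.0, 0.0, -77.4]
ft_force: [0.4, -1.1, 4.7]
finger_gap: 35.6
time: 8.65
tool_pos: [551.8, 195.2, 45.0]
tcp_rot: [-180.0, 0.0, -77.4]
ft_force: [-2.5, -0.8, 6.8]
finger_gap: 35.5
[551.8 195.2  45. ] [-180.     0.   -77.4] [-2.2 -1.1  7.4] [-0.1  0.4  0. ] 35.69263865941265
```

View pics/g3.png

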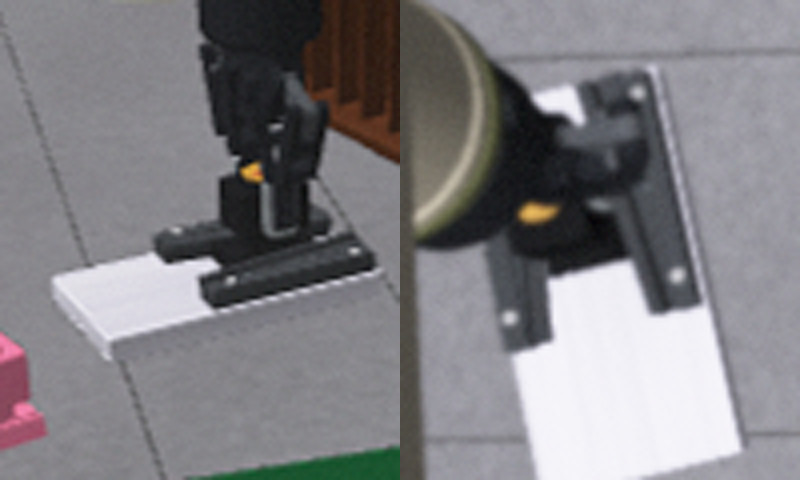

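The foot lies between the rails with its rear edge at crop (550–630, 265), about 24 mm short of home. Forces are low, so I'll continue in small steps.

```bash
python3 -m pendant '[[0,0,-4,-0.3,0],[0,0,-4,0,0],[0,0,-2,0,0],[0,0,0,0,0]]';  python3 -m pendant '[[0,0,-3,0,0],[0,0,-2,0,0],[0,0,0,0,0]]';python3 -m pendant '[[0,0,-2,0,0],[0,0,0,0,0],[0,0,0,0,0]]'
```

```text
time: 9.15
tool_pos: [561.5, 197.4, 45.0]
tcp_rot: [-180.0, 0.0, -77.4]
ft_force: [-2.2, -0.5, 6.1]
finger_gap: 35.2
time: 9.45
tool_pos: [566.1, 198.2, 45.0]
tcp_rot: [180.0, -0.0, -77.4]
ft_force: [-4.4, -1.6, 6.4]
finger_gap: 35.2
time: 9.75
tool_pos: [567.8, 198.4, 45.0]
tcp_rot: [179.9, -0.0, -77.4]
ft_force: [-3.9, -3.5, 8.6]
finger_gap: 35.6
```

```bash
python3 -m pendant '[[0,0.6,-2,0,0],[0,0,0,0,0],[0,0,0,0,0]]';  python3 -m pendant '[[0,0,-2,-0.2,0],[0,0,0,0,0],[0,0,0,0,0]]';python3 -m pendant '[[0,0,-1.5,0,0],[0,0,0,0,0],[0,0,0,0,0]]'
```

```text
time: 10.05
tool_pos: [570.2, 198.6, 45.0]
tcp_rot: [180.0, -0.0, -77.4]
ft_force: [-4.1, -0.8, 5.8]
finger_gap: 35.4
time: 10.35
tool_pos: [572.0, 198.9, 45.0]
tcp_rot: [180.0, -0.0, -77.4]
ft_force: [-2.4, -2.0, 6.4]
finger_gap: 35.4
time: 10.65
tool_pos: [573.3, 199.1, 45.1]
tcp_rot: [179.9, -0.0, -77.4]
ft_force: [-3.5, -2.6, 7.2]
finger_gap: 35.6
```

```bash
python3 -m pendant '[[0,0.4,-1.5,0,0],[0,0,0,0,0],[0,0,0,0,0]]';  python3 -m pendant '[[0,0,-1.5,-0.2,0],[0,0,0,0,0],[0,0,0,0,0]]';python3 -m pendant '[[0,0,-1,0,0],[0,0,0,0,0],[0,0,0,0,0]]'
```

```text
time: 10.95
tool_pos: [575.1, 199.3, 45.0]
tcp_rot: [180.0, -0.0, -77.4]
ft_force: [-2.7, -1.6, 6.6]
finger_gap: 35.5
time: 11.25
tool_pos: [576.2, 199.4, 45.0]
tcp_rot: [179.9, -0.0, -77.4]
ft_force: [-4.3, -2.7, 6.4]
finger_gap: 35.3
time: 11.55
tool_pos: [576.2, 199.4, 45.0]
tcp_rot: [179.8, -0.0, -77.4]
ft_force: [-10.6, -4.0, 10.9]
finger_gap: 35.8
```

```bash
python3 -m pendant '[[0,0,-0.7,0,0],[0,0,0,0,0],[0,0,0,0,0]]';  python3 -m pendant '[[0,0.2,-0.4,0,0],[0,0,0,0,0],[0,0,0,0,0]]'
```

```text
time: 11.85
tool_pos: [576.3, 199.4, 45.0]
tcp_rot: [179.7, -0.0, -77.4]
ft_force: [-13.3, -4.6, 13.6]
finger_gap: 35.7
time: 12.15
tool_pos: [576.3, 199.4, 45.0]
tcp_rot: [179.7, -0.0, -77.4]
ft_force: [-16.6, -5.0, 15.7]
finger_gap: 35.3
```

It's wedged: about 17 N of push with no further movement. Releasing and retreating straight up.

```bash
python3 -m pendant '[[1,0,0,0,0],[1,0,0,0,0],[1,0,0,0,0],[1,0,0,0,0],[1,0,0,0,0]]';  python3 -m pendant '[[1,0,0,-10,0],[1,0,0,-25,0],[1,0,0,-35,0],[1,0,0,-40,0],[1,0,0,-40,0],[1,25,20,0,0],[1,40,20,0,0],[1,40,20,0,0],[1,40,20,0,0],[1,40,20,0,0]]'; python3 -m pendant '[[1,40,20,0,0],[1,40,20,0,0],[1,40,20,0,0],[1,0,0,0,0]]'; python3 - <<'E'
from h import *
p,d=optics.snapshot("side"); q,dt=optics.snapshot("top"); cv2.imwrite("pics/side4.png",p);cv2.imwrite("pics/top4.png",q);np.save("top4.npy",dt)
f=lambda I:cv2.resize(I,None,fx=4,fy=4,interpolation=cv2.INTER_CUBIC)
cv2.imwrite("pics/g4.png",np.hstack([f(p[100:220,170:270]),f(q[160:280,100:200])]))
for n,D,c in(("top",dt,(493,182)),):
    uv=[(u,v) for v in range(180,215) for u in range(120,170)]; P=ondepth(n,uv,D); b=P[P[:,2]>68]; print(len(b),b.mean(0) if len(b) else P[:,2].max(),np.percentile(P[:,2],99))
E
```

```text
time: 12.65
tool_pos: [578.9, 200.0, 44.9]
tcp_rot: [180.0, 0.0, -77.4]
ft_force: [-0.1, -0.2, -0.1]
finger_gap: 85.4
time: 13.65
tool_pos: [521.1, -3.8, 196.1]
tcp_rot: [-179.9, -0.0, -77.4]
ft_force: [0.6, -0.5, 0.4]
finger_gap: 85.1
time: 14.05
tool_pos: [488.0, -137.3, 196.1]
tcp_rot: [-180.0, -0.1, -77.7]
ft_force: [-0.6, 1.2, 0.1]
finger_gap: 85.2
596 [571.5 194.9  85.9] 83.5607454971181
```

View pics/g4.png

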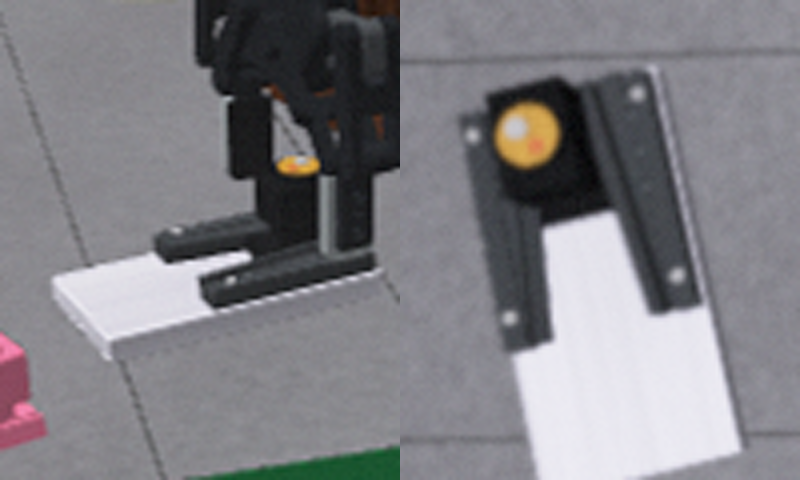

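The top view shows the black block near the rails' narrow end, with the foot's rear edge at crop (545–615, 215). The hand blocks the side view, so I'll move it aside and check seating, height and tilt numerically.

```bash
python3 -m pendant '[[1,20,30,0,0],[1,20,30,0,0],[1,20,30,0,0],[1,20,20,0,0],[1,0,0,0,0]]'; cat > chk.py <<'E'
from fit import *
p,ds=optics.snapshot("side"); q,dt=optics.snapshot("top"); cv2.imwrite("pics/side5.png",p);cv2.imwrite("pics/top5.png",q)
f=lambda I:cv2.resize(I,None,fx=4,fy=4,interpolation=cv2.INTER_CUBIC)
cv2.imwrite("pics/g5.png",np.hstack([f(p[100:220,170:270]),f(q[160:280,100:200])]))
def m(n,I,win):
    u,v,w,h=win; C=I[v:v+h,u:u+w].astype(float); b,g,r_=C[...,0],C[...,1],C[...,2]
    k=(C.max(2)<48)|((r_>1.35*b)&(r_>80)); k=cv2.morphologyEx(k.astype(np.uint8),cv2.MORPH_CLOSE,np.ones((3,3))).astype(np.float32); print(n,k.sum()); return n,win,[k,0*k]
blk=[(1,box(-25,25,-18,18,26,58))]
V=[m("top",q,(118,172,42,38)),m("side",p,(225,120,45,45))]
for z in(15,18,21):
    for nm_,vs,pt in(("top",V[:1],blk),("side",V[1:],blk)):
        o=nm(lambda p:cost(vs,pt,frame(p[0],p[1],z,p[2])),[575,200,12.6],[5,5,4]); print(z,nm_,o.x,o.fun)
h=frame(575.5,200.2,18,12.5)
print("expected block-top corners px",proj("top",h([(25,18,58),(25,-18,58),(-25,-18,58),(-25,18,58)])))
# block-top heights by depth, front/rear/left/right of dial
for nme,P in(("front",[22,0,58]),("rear",[-22,0,58]),("l",[0,15,58]),("r",[0,-15,58])):
    print(nme,ondepth("top",proj("top",h([P])),cv2.medianBlur(dt,3))[0])
E
python3 chk.py
```

```text
time: 14.65
tool_pos: [398.5, -235.4, 195.5]
tcp_rot: [-180.0, -0.1, -77.5]
ft_force: [0.4, 0.4, -0.3]
finger_gap: 85.2
top 658.0
side 743.0
15 top [572.2 200.7  14.5] 68.4375
15 side [573.2 192.9  14.9] 414.875
18 top [571.6 200.   14.8] 70.375
18 side [569.6 183.9  12.3] 413.0
21 top [570.8 198.6  14.2] 74.1875
21 side [568.8 179.5  14.5] 415.0
expected block-top corners px [[120.  182.2]
 [139.6 177.3]
 [145.1 204.4]
 [125.2 209.3]]
front [597.3 205.5  74.5]
rear [553.9 195.3  76.5]
l [571.2 212.6  81.8]
r [578.6 185.4  76.6]
```

View pics/g5.png

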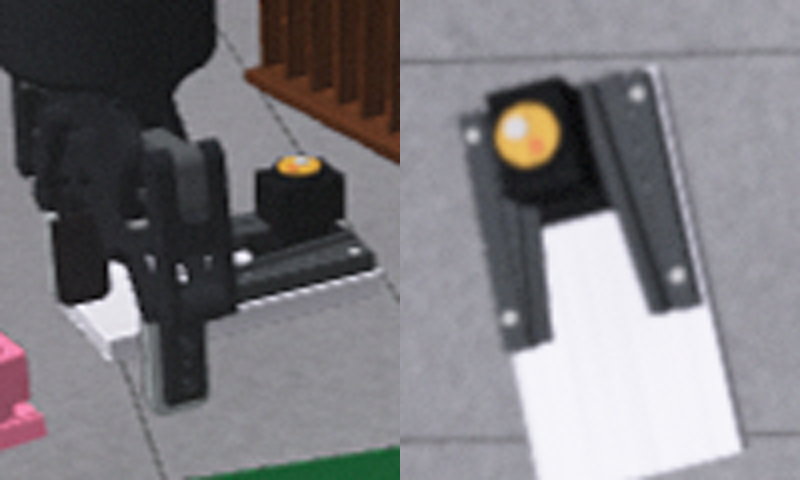

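```bash
python3 - <<'E'
from h import *
q=cv2.imread("pics/top5.png").astype(float).mean(2)
c,s=np.cos(np.radians(12.5)),np.sin(np.radians(12.5))
# brightness along way axis at bed height: dark->white step = foot's rear (bottom edge), expected at along=55
for l in(-8,0,8):
    a=np.arange(40,66,1.); P=np.c_[492.5+a*c-l*s,181.9+a*s+l*c,np.full(a.size,18)]
    m=proj("top",P).astype(np.float32); v=cv2.remap(q,m[None,:,0],m[None,:,1],cv2.INTER_LINEAR)[0]; i=np.where(v<130)[0][0]; print(l,a[i-1]+(v[i-1]-130)/(v[i-1]-v[i]))
from bench import optics
for n,k in(("top","white_holder_grip"),("top","dome_mid")): print(k,[(np.round(h["at"]),h["score"]) for h in optics.search_frame(n,k)][:2])
print(r.sense()["time"],r.sense()["ft_force"])
E
```

```text
-8 55.434387985955865
0 55.350338143671124
8 55.299721968437176
white_holder_grip [(array([ 460., -282.,   63.]), 0.86)]
dome_mid [(array([711., -90.,  59.]), 0.65)]
14.85 [-0.1  0.8 -1. ]
```

The foot's rear edge is at 55.4 mm along the way (55 expected) and square to it. The white holder and the dome haven't moved beyond the detector's error. Handing in.

```bash
python3 -c "
from bench import hand_in; print(hand_in())"
```

```text
the job is handed in; nothing more can be done
None
```

I gripped the black holder across its block and set it on the apron. I then slid it narrow end first down the dovetail until it wedged, pushing with about 17 N until it stopped moving, and let go. I handed in at about 15 s with the hand clear of everything.

**Final checks**
- **Seating:** the foot's rear edge is at 55.3–55.4 mm from the mouth, against 55 expected, and square to the way. That puts the front about flush with the narrow end of the rails.
- **Flatness:** the front, rear and right of the block top measured 74.5–76.6 mm high, against 76 expected. The left point read 81.8 mm, probably because it caught the dial.
- **Other items:** the white holder and the dome are where they stood, within the detector's error of about 4 mm. I kept clear of the pink look-alike but did not measure it again.

**Checks that disagreed**
- A rough outline fit of the block in the top view put it 2–4 mm short of home. The foot-edge check and the arm's position when it stopped (about 84 mm along, home at 85) both contradict that.
- The side camera placed the stand about 6 mm off in y from the top camera. I used the top camera and the felt forces, which fitted each other.
- The last side-view fit was unusable because the hand was in the picture.

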